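# Line up riser blocks in the riveting jig

## Task

Slide the three orange heel-riser blocks over the slate, without lifting them, in under the clear guard until each lies square and flush against the aluminium stop bar, ribs across the line, centred on a white line of its own, so that they make one even row. Only friction holds the bar, so feel for the contact and press gently: the bar must not be shoved back. Leave all the other things where they lie.

Things in the scene. Friction and masses are not known exactly. Their poses are not given: they have to be found in the camera images.
- block0: orange plastic heel-riser block, 60 mm (its x) by 44 mm (its y) by 24 mm high, 90 g, brass rivet eyes and dark ribs on top; origin at the centre of its underside, z up. The three are alike and either end may face the bar
- block1: orange plastic heel-riser block, 60 mm (its x) by 44 mm (its y) by 24 mm high, 90 g, brass rivet eyes and dark ribs on top; origin at the centre of its underside, z up. The three are alike and either end may face the bar
- block2: orange plastic heel-riser block, 60 mm (its x) by 44 mm (its y) by 24 mm high, 90 g, brass rivet eyes and dark ribs on top; origin at the centre of its underside, z up. The three are alike and either end may face the bar
- line0 (a point): the one nearest to the robot of three white index lines (flat strips on the slate, 6 mm wide, 160 mm long, 80 mm apart); this point lies on the slate on the line's centre at the jig's nominal stop plane (the bar may be set up to 15 mm farther), x along the line towards the bar (roughly world +y), y across it (roughly world -x)
- line1 (a point): the one in the middle of three white index lines (flat strips on the slate, 6 mm wide, 160 mm long, 80 mm apart); this point lies on the slate on the line's centre at the jig's nominal stop plane (the bar may be set up to 15 mm farther), x along the line towards the bar (roughly world +y), y across it (roughly world -x)
- line2 (a point): the one farthest from the robot of three white index lines (flat strips on the slate, 6 mm wide, 160 mm long, 80 mm apart); this point lies on the slate on the line's centre at the jig's nominal stop plane (the bar may be set up to 15 mm farther), x along the line towards the bar (roughly world +y), y across it (roughly world -x)
- bar_face (a point): middle of the front face (towards the blocks) of the aluminium stop bar, at slate level; bar 280 mm long, 30 mm deep, top 24 mm above the slate, two black thumbscrew heads; it runs roughly away from the robot. x square into the face (roughly world +y), y along the bar back towards the robot. Held by friction only: it slips along x at about 18 N
- guard_edge (a point): middle of the underside of the front edge (yellow strip) of the clear plastic guard over the bar, 168 mm above the slate; the guard is 324 mm wide, about 10 mm thick and runs back from here 160 mm over the rear of the row and the bar, so a gripper pointing straight down cannot work there. Its two posts stand behind the bar, 150 mm either way along the bar
- canister: squat tin canister with a screw lid, 100 mm in diameter, 100 mm high; origin under its centre; leave alone
- carabiner: red carabiner lying flat, 105 by 58 by 10 mm, long along its x; origin at its centre; leave alone
- file: half-round steel file with a wooden handle, 250 by 24 by 18 mm, along its x (handle at x -125 to -25 mm); leave alone
- punch: brass rivet setting punch lying down, 125 mm along its x (-70 to 55 mm), 14 mm thick; leave alone
- offcut: cracked thin orange deck panel offcut, about 130 by 60 by 4 mm; leave alone
- pliers: blue locking pliers lying flat, 200 mm along their x (-125 to 73 mm), 60 mm wide, 16 mm high; leave alone
Things that resemble listed ones, but are neither listed nor needed, are in the scene too. Leave any blue or turquoise look-alike of the block0 alone.

How it is judged:
By the outcome, as a careful person would: the job done as asked, in the order asked, and still so for the second after the job is handed in, with the robot touching nothing.
It also fails if it takes over 72 s, if anything falls off the work surface, if the arm or the gripper's body presses on something with over 40 N, if the wrist force passes 120 N, or if a joint passes its speed limit or range.

## Robot

A 6-joint arm with a two-finger parallel gripper is mounted at the origin on the work surface. World frame = base frame: x ahead of the robot, y to its left, z up, the work surface at z = 0. Lengths are in mm, angles in degrees, forces in N, time in s.
With the tool pointing down it reaches from about 300 to 850 mm from the base axis. Payload 5.4 kg.
Tool frame: the origin (TCP) lies on the centre line of the jaws, within the pads' length; the fingertips stand 25 mm ahead of it and the grasp point (between the pads) lies 6 mm ahead of it (env.finger_overhang is the distance from the TCP to the fingertips, in mm); z points along the fingers, y is the line along which they close (so a half turn about z gives the same grasp; the last joint's range is limited). The gripper opens to 85 mm and grips with 20 to 120 N. Pads are 22 mm wide; open, the fingers measure 114 mm over their backs; the gripper's body (76 mm by 85 mm) begins 54 mm behind the grasp point. The pads swing forward as they close: fully open they stand 13 mm farther back than shut.
Start: joints at [-83.142, 9.076, 91.501, -0, 79.423, -12.038], TCP at [186.192, -544.003, 256.299] pointing down, gripper open.
Joint ranges: [-166.64, 166.64], [-54.1, 131.32], [10.49, 154.53], [-73.88, 253.88], [9.74, 151.15], [-171.62, 171.62]. Speed limits (degrees/s): [147.25, 147.25, 180, 180, 180, 180].

## Interface

Orientations are given as [roll, pitch, yaw] about the fixed x, y, z axes, in that order (R = Rz(yaw) Ry(pitch) Rx(roll)).
In Python, from plant import env gives the robot as it stands.
- The arm moves only by the tool arm_command, never from a script. Its argument "steps" is a list of rows, each a list of 7 numbers: the turn, a rotation vector about the tool's x, y, z scaled (see below), then the shift along the tool's x, y, z scaled (see below), then the opening, from 0 (shut) to 1 (fully open). A call has 1 to 20 rows; each row shifts and turns the commanded pose from where the row before left it, along the tool's axes as they then stand; what a row does not reach is not made up. The controller multiplies each number of a shift by 60 mm and each number of a turn by 180 degrees. A row lasts 1/8 s, in which the tool goes at most 62.5 mm and 10.7 degrees, less where a joint would pass 70% of its speed; a pose out of reach is approached as far as the arm can. A call with a number of a shift or a turn outside -1 to 1 is refused whole. A call with a gripper value outside its range is refused whole. The fingers move at their own pace and stop on an object; "force" is the grip in N (left out, the last holds). Time passes only in rows, so rows that do not move let the fingers close. It gives the time, the measured TCP pose, the force, the opening and the grip force at its end, in the units of the state.
- env.read_state(): the state, without advancing time (a new reading comes with each control period).
- env.read_camera(name): name is "side" or "top"; returns the picture (384x512x3 uint8, red, green, blue); there is no depth.
- env.get_calibration(name): a dict with "fov_y" (degrees; the focal length in pixels is half the picture's height over the tangent of half this angle, whatever the lens; pixels are square), "cx", "cy" (the principal point, pixels), "R" (3x3) and "t" (3): a world point X has camera coordinates R X + t. Camera axes: x right, y down, z forward; pixel columns grow to the right and rows downward; lengths in mm; the calibration is good to about 2 mm. A picture is of the moment at which its call begins. get_calibration takes no time and is no camera call.
- env.close_job(): hands the job in; it is judged then, once.
The state is a dict: "t": time; "qpos": joint angles; "dq": joint speeds; "tau": joint torques, N m; "ee_pos": TCP position; "eef_rot": TCP orientation; "ft_force": force on the tool from outside, world axes, zero at the start; "moment": the same for the moment, N m; "width": finger opening in mm; "grasp_force": force on a finger pad.
Only numpy, scipy, OpenCV 4.12 (cv2) and the standard library are available. Lean on these libraries where they do the work, as an engineer would, in place of code of your own. Each camera call takes 0.05 s, during which the arm holds its last target. There are 200 camera calls.

## Working session

There is one attempt and no reset: what is moved stays moved. The work goes in short steps, Python scripts to look and compute and a tool call to move; the robot and the scene stay as the last step left them, time stands still between calls to the robot, and variables do not carry over. Pictures are saved under pics/ and viewed, at most 10 in all, crops included, and the job is handed in when it is done.

Besides the shell and the picture viewer there is one more tool, called in YAML: its name, and indented under it one key for each argument. arm_command: Moves the arm, as the interface text tells. Shifts and turns lie within -1 to 1; 1 stands for 60 mm of shift or 180 degrees of turn. Its arguments: {"type":"object","properties":{"steps":{"type":"array","items":{"type":"array","items":{"type":"number"}}},"force":{"type":"number"}},"required":["steps"]}

```bash
ls; mkdir -p pics; python3 - <<'E'
from plant import env
import cv2
for n in ("top","side"):
    im=env.read_camera(n); cv2.imwrite(f"pics/{n}0.png",im[:,:,::-1])
    c=env.get_calibration(n); print(n,c)
print(env.read_state())
E
```

```text
pics
top {'fov_y': 52.99034892674026, 'cx': 258.1711326162363, 'cy': 191.41863536800318, 'R': array([[ 0.01235999, -0.99988463,  0.0088291 ],
       [-0.99403411, -0.01324364, -0.1082626 ],
       [ 0.10836704, -0.0074383 , -0.99408312]]), 't': array([ -65.39788532,  621.21536733, 1027.72762402])}
side {'fov_y': 54.40605195634251, 'cx': 244.39737696357415, 'cy': 190.89541329442795, 'R': array([[ 0.98308106, -0.1824042 , -0.01674338],
       [-0.1481238 , -0.73788092, -0.65847634],
       [ 0.10775423,  0.64981571, -0.75241516]]), 't': array([-574.87486592,  140.63380078, 1250.29090541])}
{'t': 0.1, 'qpos': array([-8.31420552e+01,  9.10977600e+00,  9.15651643e+01,  6.96354861e-04,
        7.94226256e+01, -1.20382462e+01]), 'dq': array([-0.07196965, -0.04544306, -0.12682986, -0.04287211, -0.00353123,
       -0.03525787]), 'tau': array([ 1.09164364e-04, -3.96992934e+01, -3.32335639e+01, -1.22162269e-04,
        4.21015880e-03, -7.17357011e-06]), 'ee_pos': array([ 186.13506315, -543.51382126,  255.40629188]), 'eef_rot': array([-1.79904722e+02, -2.10180251e-02,  1.88960451e+01]), 'ft_force': array([ 0.31513205,  0.06412159, -0.41347267]), 'moment': array([ 0.01894763, -0.00153253,  0.02444656]), 'grasp_force': 0.0, 'width': 85.45677831034293}
```

View pics/top0.png

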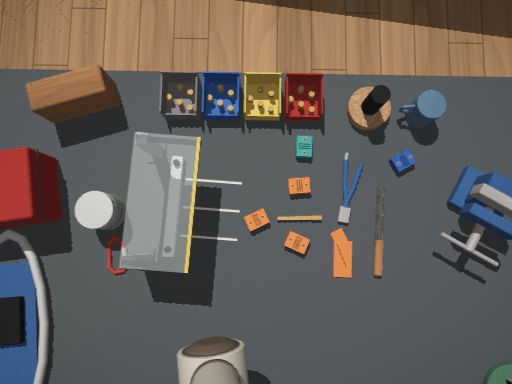

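View pics/side0.png

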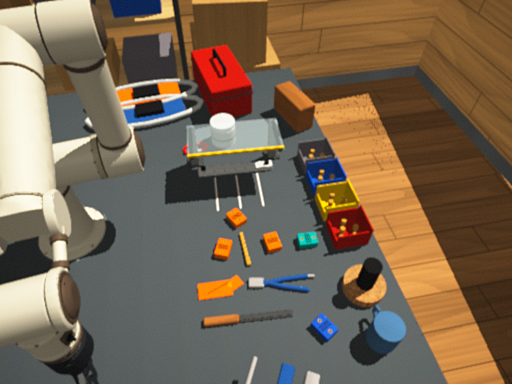

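Top view: the candidates are orange blocks at (257,220), (300,186) and (297,243). Not wanted are the turquoise look-alike at (304,146), the blue look-alike at (403,162) and the orange offcut at (343,255). The white lines end near (242,183), (239,211) and (237,240). The guard's yellow edge is at about column 193, and the bar is seen through the guard at about columns 165–183. The side view shows the same three blocks at (236,218), (222,248) and (272,242).

```bash
cat > h.py <<'E'
import numpy as np, cv2
from plant import env
def cal(n):
    c=env.get_calibration(n); f=192/np.tan(np.radians(c["fov_y"]/2))
    K=np.array([[f,0,c["cx"]],[0,f,c["cy"]],[0,0,1.]])
    return K,np.array(c["R"]),np.array(c["t"])
def cast(n,uv,z):
    K,R,t=cal(n); uv=np.atleast_2d(np.asarray(uv,float)); C=-R.T@t
    d=np.c_[uv,np.ones(len(uv))]@np.linalg.inv(K).T@R
    return C[:2]+d[:,:2]*((z-C[2])/d[:,2])[:,None]
def proj(n,X):
    K,R,t=cal(n); p=(np.atleast_2d(X)@R.T+t)@K.T; return p[:,:2]/p[:,2:]
def orange(im):
    h=cv2.cvtColor(im,cv2.COLOR_RGB2HSV)
    return cv2.inRange(h,(5,150,90),(17,255,255))
def blocks(n,im,z=12,lo=120,hi=900,roi=None):
    m=cv2.morphologyEx(orange(im),cv2.MORPH_CLOSE,np.ones((5,5)))
    cs,_=cv2.findContours(m,cv2.RETR_EXTERNAL,cv2.CHAIN_APPROX_NONE); out=[]
    for c in cs:
        a=cv2.contourArea(c)
        if lo<a<hi:
            uv=c[:,0].astype(float); P=cast(n,uv,z)
            (x,y),(w,h),an=cv2.minAreaRect(P.astype(np.float32))
            if w<h: w,h,an=h,w,an+90
            an=(an+90)%180-90
            out.append((uv.mean(0).round(0),a,round(x,1),round(y,1),round(w,1),round(h,1),round(an%180,1)))
    return out
E
python3 - <<'E'
from h import *
T=env.read_camera("top");S=env.read_camera("side")
for n in("top","side"):
    K,R,t=cal(n);print(n,"C",(-R.T@t).round(0))
for n,im in(("top",T),("side",S)):
    for b in blocks(n,im): print(n,*b)
# white lines
h=cv2.cvtColor(T,cv2.COLOR_RGB2HSV); m=cv2.inRange(h,(0,0,110),(180,60,255)); m[:, :201]=0; m[:,250:]=0;m[:165]=0;m[255:]=0
cs,_=cv2.findContours(m,0,cv2.CHAIN_APPROX_NONE)
for c in cs:
    if len(c)>25:
        P=cast("top",c[:,0],0); v=cv2.fitLine(P.astype(np.float32),cv2.DIST_L2,0,.01,.01).ravel()
        print("line",v.round(3),"yaw",np.degrees(np.arctan2(v[1],v[0])).round(2),"ends y",P[:,1].min().round(1),P[:,1].max().round(1))
a=cv2.resize(T[125:285,120:330],None,fx=3.7,fy=3.7,interpolation=cv2.INTER_CUBIC); cv2.imwrite("pics/c1.png",a[:,:,::-1])
a=cv2.resize(S[105:275,170:330],None,fx=3.5,fy=3.5,interpolation=cv2.INTER_CUBIC); cv2.imwrite("pics/c2.png",a[:,:,::-1])
E
```

```text
top C [ 507.  -50. 1089.]
side C [ 451. -814. 1024.]
top [296. 242.] 319.0 483.8 -166.0 61.8 43.5 66.6
top [341. 254.] 728.5 457.2 -290.9 135.4 57.0 3.7
top [256. 220.] 306.5 546.1 -52.2 61.2 43.6 117.2
top [299. 185.] 301.5 642.8 -171.6 60.7 44.9 95.2
side [221. 320.] 258.5 445.9 -392.8 99.3 23.9 175.9
side [218. 288.] 660.0 457.7 -297.7 138.1 60.7 2.9
side [363. 286.] 851.0 869.0 -369.6 124.4 117.7 44.1
side [223. 248.] 274.5 483.8 -163.5 74.8 50.9 66.4
side [272. 242.] 263.5 644.1 -169.8 74.3 49.7 95.1
side [236. 217.] 240.5 546.2 -50.2 73.2 54.2 115.6
side [148.  95.] 479.5 266.9 750.2 288.6 142.9 5.7
side [63. 77.] 195.5 -151.6 981.4 276.5 52.0 113.7
line [6.00000e-02 9.98000e-01 4.92934e+02 5.06110e+01] yaw 86.57 ends y 0.0 101.2
line [5.60000e-02 9.98000e-01 5.72961e+02 4.82770e+01] yaw 86.77 ends y -4.2 103.4
line [6.50000e-02 9.98000e-01 6.53564e+02 4.93030e+01] yaw 86.26 ends y -11.3 105.9
```

View pics/c1.png

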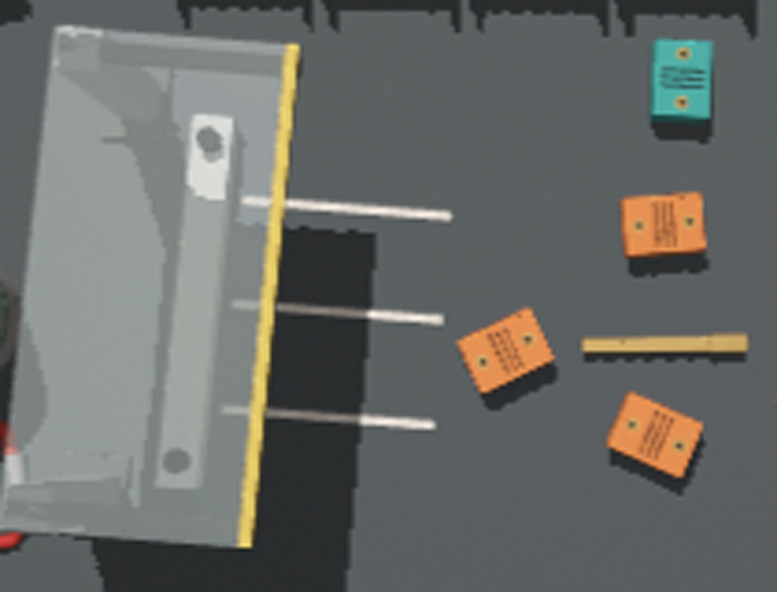

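View pics/c2.png

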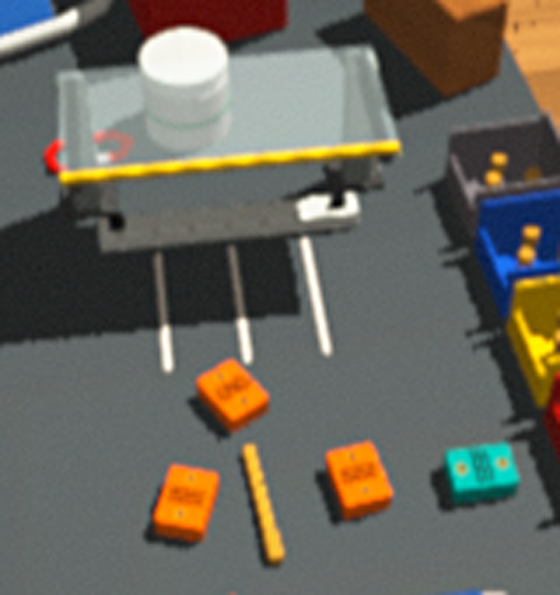

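The crops confirm three orange blocks with their ribs running along the short side, so the long side goes along the line. In c2 the bar's front foot runs from about (107,253) to (357,228). In c1 the front top edge runs from about (235,115) to (205,488). The punch lies between blocks A and C.

```bash
cat >> h.py <<'E'
from scipy.spatial.transform import Rotation as Ro
def Rt(psi,th):
    p,t=np.radians([psi,th]); z=np.array([np.cos(p)*np.sin(t),np.sin(p)*np.sin(t),-np.cos(t)]); y=np.array([np.sin(p),-np.cos(p),0])
    return np.c_[np.cross(y,z),y,z]
def state():
    s=env.read_state(); return np.array(s["ee_pos"]),Ro.from_euler("xyz",s["eef_rot"],degrees=True).as_matrix(),s
def plan(p1,R1,p0=None,R0=None):
    """turn (tool axes, /180) and shift (tool axes AFTER the turn, and BEFORE it, /60)"""
    if p0 is None: p0,R0,_=state()
    rv=np.degrees(Ro.from_matrix(R0.T@R1).as_rotvec()); d=np.asarray(p1)-p0
    print("turn",(rv/180).round(4),"deg",np.linalg.norm(rv).round(1),"| shift before",(R0.T@d/60).round(3),"after",(R1.T@d/60).round(3),"mm",np.linalg.norm(d).round(1))
def tcp_for(tip,R): return np.asarray(tip)-env.finger_overhang*R[:,2]
E
python3 - <<'E'
from h import *
print("overhang",env.finger_overhang)
T=env.read_camera("top");S=env.read_camera("side")
def edge(im,a,b,axis,lab,n,z,sgn=0,w=5):
    g=cv2.cvtColor(im,cv2.COLOR_RGB2GRAY).astype(float); pts=[]
    for k in np.linspace(0,1,60):
        c=np.array(a)*(1-k)+np.array(b)*k
        o=np.arange(-w,w+.01,.25); xy=c+np.outer(o,axis)
        v=cv2.remap(cv2.GaussianBlur(g,(0,0),.7).astype(np.float32),xy[:,0].astype(np.float32)[None],xy[:,1].astype(np.float32)[None],1).ravel()
        d=np.gradient(v); d=d*sgn if sgn else abs(d)
        i=d.argmax(); pts.append(xy[i])
    P=cast(n,pts,z).astype(np.float32); v=cv2.fitLine(P,cv2.DIST_HUBER,0,.01,.01).ravel()
    r=(P-v[2:])@np.array([-v[1],v[0]]); ok=abs(r)<2.5; v=cv2.fitLine(P[ok],cv2.DIST_L2,0,.01,.01).ravel()
    print(lab,"n",ok.sum(),"yaw",np.degrees(np.arctan(v[1]/v[0])).round(2),"y at x=493,573,653:",[(v[3]+v[1]/v[0]*(x-v[2])).round(1) for x in(493,573,653)],"xrange",P[:,0].min().round(0),P[:,0].max().round(0))
edge(S,(203,177),(270,170.3),(0,1),"bar foot side","side",0,-1)
edge(S,(203,170),(258,164.5),(0,1),"bar top side","side",24,0,3)
edge(T,(182.5,165),(176,254),(1,0),"bar front top view z24","top",24,-1,3)
Y=cv2.inRange(cv2.cvtColor(T,cv2.COLOR_RGB2HSV),(20,120,120),(32,255,255)); Y[:,:180]=0;Y[:,205:]=0;Y[:130]=0
p=np.argwhere(Y)[:,::-1]; P=cast("top",p,178); v=cv2.fitLine(P.astype(np.float32),2,0,.01,.01).ravel(); print("guard edge",v.round(2),P.min(0),P.max(0))
R=Rt(116.5,45); tip=np.array([546,-51.2,10.3]); p1=tcp_for(tip,R); 
up=p1-R[:,2]*130; print("B tcp",p1.round(1),"pre",up.round(1)); plan(up,R)
E
```

```text
overhang 25.0
bar foot side n 18 yaw -1.38 y at x=493,573,653: [np.float32(171.1), np.float32(169.1), np.float32(167.2)] xrange 458.0 719.0
bar top side n 18 yaw 6.61 y at x=493,573,653: [np.float32(168.2), np.float32(177.5), np.float32(186.8)] xrange 461.0 669.0
bar front top view z24 n 44 yaw -2.39 y at x=493,573,653: [np.float32(166.3), np.float32(162.9), np.float32(159.6)] xrange 448.0 695.0
guard edge [ 1.0000e+00 -6.0000e-02  5.7114e+02  9.9250e+01] [415.70864019  85.45383595] [736.55702939 111.95015802]
B tcp [553.9 -67.   28. ] pre [ 594.9 -149.3  119.9]
turn [ 0.2116  0.1852 -0.5112] deg 105.0 | shift before [ 8.575 -4.013  2.271] after [0.408 9.03  3.616] mm 584.2
```

arm_command:
  steps:
    - [0,0,0,0.715,-0.334,0.08,0.9]
    - [0,0,0,0.715,-0.334,0.08,0.9]
    - [0,0,0,0.715,-0.334,0.08,0.9]
    - [0,0,0,0.715,-0.334,0.08,0.9]
    - [0,0,0,0.715,-0.334,0.08,0.9]
    - [0,0,0,0.715,-0.334,0.08,0.9]
    - [0,0,0,0.715,-0.334,0.08,0.9]
    - [0,0,0,0.715,-0.334,0.08,0.9]
    - [0,0,0,0.715,-0.334,0.08,0.9]
    - [0,0,0,0.715,-0.334,0.08,0.9]
    - [0,0,0,0.715,-0.334,0.08,0.9]
    - [0,0,0,0.715,-0.334,0.08,0.9]
    - [0.0212,0.0185,-0.0511,0,0,0,0.9]
    - [0.0212,0.0185,-0.0511,0,0,0,0.9]
    - [0.0212,0.0185,-0.0511,0,0,0,0.9]
    - [0.0212,0.0185,-0.0511,0,0,0,0.9]
    - [0.0212,0.0185,-0.0511,0,0,0,0.9]
    - [0.0212,0.0185,-0.0511,0,0,0,0.9]
    - [0.0212,0.0185,-0.0511,0,0,0,0.9]
    - [0.0212,0.0185,-0.0511,0,0,0,0.9]
  force: 25

```text
t: 2.8
ee_pos: [595.3, -150.2, 198.6]
eef_rot: [-172.0, -37.1, 93.0]
ft_force: [-0.0, -0.3, 0.3]
width: 77.0
grasp_force: 0.0
```

```bash
python3 - <<'E'
from h import *
p,Rc,s=state(); print(p.round(1),s["qpos"].round(0),s["width"],s["ft_force"].round(1))
R=Rt(116.5,45); p1=tcp_for([546,-51.2,10.3],R); plan(p1-R[:,2]*60,R)
E
```

```text
[ 595.3 -150.2  198.6] [-36.  35.  71.  23. 104. -42.] 76.96626479079251 [-0.  -0.3  0.3]
turn [ 0.0416  0.0364 -0.101 ] deg 20.7 | shift before [-0.672 -0.028  2.196] after [-9.170e-01  1.000e-03  2.105e+00] mm 137.8
```

arm_command:
  steps:
    - [0.0208,0.0182,-0.0505,0,0,0,0.9]
    - [0.0208,0.0182,-0.0505,0,0,0,0.9]
    - [0,0,0,-0.306,0,0.7,0.9]
    - [0,0,0,-0.306,0,0.7,0.9]
    - [0,0,0,-0.306,0,0.7,0.9]
    - [0,0,0,0,0,0,0.9]
    - [0,0,0,0,0,0,0.9]

```text
t: 3.68
ee_pos: [574.1, -106.1, 72.2]
eef_rot: [-179.9, -44.8, 116.2]
ft_force: [-0.5, -0.5, -0.5]
width: 77.0
grasp_force: 0.0
```

```bash
python3 - <<'E'
from h import *
p,Rc,s=state(); print(p.round(1),s["qpos"].round(0),s["width"],s["ft_force"].round(1))
R=Rt(116.5,45); p1=tcp_for([546,-51.2,10.3],R); plan(p1,R)
a=env.read_camera("top"); S=env.read_camera("side")
o=np.hstack([cv2.resize(a[150:290,200:340],(400,400)),cv2.resize(S[140:280,150:290],(400,400))]); cv2.imwrite("pics/v5.png",o[:,:,::-1])
E
```

```text
[ 574.1 -106.1   72.2] [-33.  46.  73.  22. 101. -63.] 77.0160572616178 [-0.5 -0.5 -0.5]
turn [ 0.0009  0.0013 -0.0012] deg 0.4 | shift before [ 1.00e-03 -1.50e-02  1.04e+00] after [-0.003 -0.012  1.04 ] mm 62.4
```

View pics/v5.png

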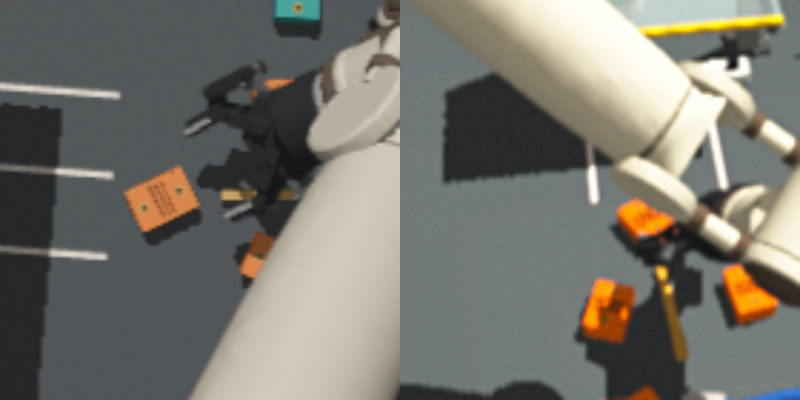

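The crop shows the fingers straddling block B's rear, with the tips at about (190,130) and (238,212) and the block at (162,198). The path is clear, so I'm going in.

arm_command:
  steps:
    - [0,0,0,0,-0.004,0.34,0.9]
    - [0,0,0,0,-0.004,0.34,0.9]
    - [0,0,0,0,-0.004,0.26,0.9]
    - [0,0,0,0,0,0.08,0.9]
    - [0,0,0,0,0,0,0.9]
    - [0,0,0,0,0,0,0.9]

```text
t: 4.53
ee_pos: [553.8, -67.3, 27.7]
eef_rot: [-179.9, -44.8, 116.1]
ft_force: [0.4, 0.4, 0.1]
width: 76.8
grasp_force: 0.0
```

```bash
python3 - <<'E'
from h import *
p,Rc,s=state(); print(p.round(1),s["width"],s["ft_force"].round(1))
R=Rt(116.5,45); p1=tcp_for([546,-51.2,10.3],R); plan(p1,R)
E
```

```text
[553.8 -67.3  27.7] 76.75504315648398 [0.4 0.4 0.1]
turn [ 0.0007  0.001  -0.0014] deg 0.3 | shift before [ 0.006  0.003 -0.001] after [ 0.006  0.003 -0.001] mm 0.4
```

arm_command:
  steps:
    - [0,0,0,0,0,0,0.3]
    - [0,0,0,0,0,0,0.3]
    - [0,0,0,0,0,0,0.3]
    - [0,0,0,0,0,0,0.3]
    - [0,0,0,0,0,0,0.3]
    - [0,0,0,0,0,0,0.3]
  force: 30

```text
t: 5.28
ee_pos: [553.6, -67.2, 27.6]
eef_rot: [-179.9, -44.8, 116.1]
ft_force: [1.5, -2.8, 3.2]
width: 43.2
grasp_force: 32.1
```

```bash
cat >> h.py <<'E'
# bar face / lines in one model: line k centre x at y=50, yaw 86.6
LX=[493.0,573.0,653.5]; LY=86.6
def tgt(k,ytip,h=10.3,psi=LY,th=45,dx=0):
    R=Rt(psi,th); x=LX[k]+dx+(ytip-50)/np.tan(np.radians(LY)); return tcp_for([x,ytip,h],R),R
E
python3 - <<'E'
from h import *
p,Rc,s=state(); print(p.round(1),s["width"],s["ft_force"].round(1),s["grasp_force"])
for b in blocks("top",env.read_camera("top")): print(b)
p1,R=tgt(1,30); print(p1); plan(p1,R)
E
```

```text
[553.6 -67.2  27.6] 43.240296732405646 [ 1.5 -2.8  3.2] 32.0565801858902
(array([343., 261.]), 519.5, 440.2, -291.9, 98.6, 49.8, 179.2)
(array([256., 219.]), 308.5, 546.1, -52.2, 61.2, 43.6, 117.3)
[570.76338259  12.35344621  27.97766953]
turn [-0.1166  0.001   0.1162] deg 29.6 | shift before [0.758 0.842 0.743] after [0.952 0.207 0.942] mm 81.3
```

arm_command:
  steps:
    - [-0.0389,0.0003,0.0387,0,0,0,0.3]
    - [-0.0389,0.0003,0.0387,0,0,0,0.3]
    - [-0.0389,0.0003,0.0387,0,0,0,0.3]
    - [0,0,0,0.158,0.035,0.158,0.3]
    - [0,0,0,0.158,0.035,0.158,0.3]
    - [0,0,0,0.158,0.035,0.158,0.3]
    - [0,0,0,0.158,0.035,0.158,0.3]
    - [0,0,0,0.158,0.035,0.158,0.3]
    - [0,0,0,0.158,0.035,0.158,0.3]
    - [0,0,0,0,0,0,0.3]

```text
t: 6.58
ee_pos: [571.0, 15.0, 27.5]
eef_rot: [-180.0, -45.1, 86.7]
ft_force: [1.9, 3.2, 5.0]
width: 43.5
grasp_force: 31.7
```

```bash
python3 - <<'E'
from h import *
p,Rc,s=state(); print(p.round(1),s["eef_rot"].round(1),s["width"],s["ft_force"].round(1),s["grasp_force"])
for b in blocks("top",env.read_camera("top")): print(b)
p1,R=tgt(1,30); print(p1); plan(p1,R)
p1,R=tgt(1,125); print(p1); plan(p1,R)
E
```

```text
[571.   15.   27.5] [-180.   -45.1   86.7] 43.533051104190605 [1.9 3.2 5. ] 31.689423322677612
(array([342., 256.]), 694.5, 456.3, -291.4, 131.5, 52.8, 0.7)
(array([226., 210.]), 302.0, 572.1, 31.4, 60.3, 44.8, 86.2)
(array([297., 181.]), 123.0, 649.7, -170.0, 58.7, 31.0, 94.6)
[570.76338259  12.35344621  27.97766953]
turn [-0.0006 -0.0008  0.0004] deg 0.2 | shift before [-0.021  0.001 -0.033] after [-0.021  0.002 -0.033] mm 2.4
[576.40742256 107.35344621  27.97766953]
turn [-0.0006 -0.0008  0.0004] deg 0.2 | shift before [1.097 0.005 1.091] after [1.1   0.002 1.088] mm 92.9
```

arm_command:
  steps:
    - [0,0,0,0.155,0,0.155,0.3]
    - [0,0,0,0.155,0,0.155,0.3]
    - [0,0,0,0.155,0,0.155,0.3]
    - [0,0,0,0.155,0,0.155,0.3]
    - [0,0,0,0.155,0,0.155,0.3]
    - [0,0,0,0,0,0,0.3]

```text
t: 7.38
ee_pos: [574.7, 79.2, 27.5]
eef_rot: [180.0, -45.1, 86.7]
ft_force: [2.4, 3.1, 4.3]
width: 43.5
grasp_force: 31.7
```

```bash
python3 - <<'E'
from h import *
p,Rc,s=state(); print(p.round(1),s["eef_rot"].round(1),s["width"],s["ft_force"].round(1),s["grasp_force"])
a=env.read_camera("top"); S=env.read_camera("side")
for n,i in(("top",a),("side",S)):
  for b in blocks(n,i,lo=80,hi=500): print(b)
o=np.hstack([cv2.resize(a[110:290,120:300],(400,400)),cv2.resize(S[90:270,130:310],(400,400))]); cv2.imwrite("pics/v6.png",o[:,:,::-1])
E
```

```text
[574.7  79.2  27.5] [180.  -45.1  86.7] 43.48416113484663 [2.4 3.1 4.3] 31.701178550720215
(array([301., 245.]), 163.5, 478.7, -178.0, 43.7, 34.6, 153.5)
(array([203., 208.]), 266.0, 577.2, 93.4, 55.7, 42.0, 90.7)
(array([302., 184.]), 182.5, 643.6, -179.6, 44.5, 44.4, 4.9)
(array([221., 320.]), 269.0, 445.8, -393.5, 99.5, 24.9, 175.8)
(array([362., 288.]), 398.5, 864.8, -364.8, 130.9, 107.5, 68.2)
(array([223., 248.]), 270.5, 484.4, -164.9, 75.3, 48.8, 66.4)
(array([272., 242.]), 265.5, 643.3, -169.8, 74.5, 50.3, 94.7)
(array([342., 227.]), 108.0, 885.5, -157.9, 82.8, 23.1, 63.0)
(array([163.,  32.]), 347.5, 329.8, 1306.0, 336.1, 205.7, 90.7)
```

View pics/v6.png

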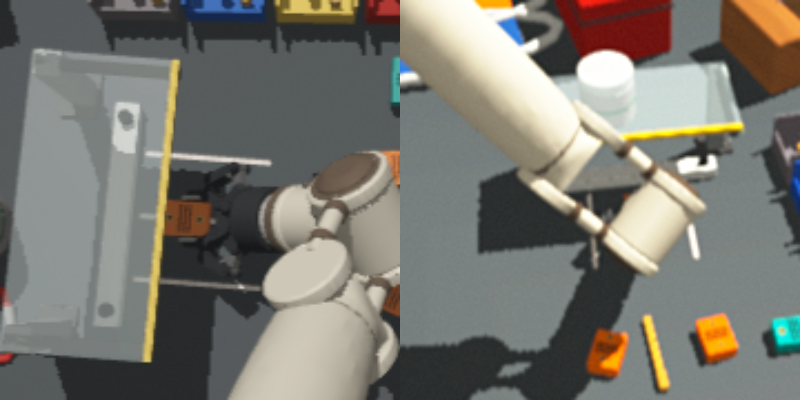

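The arm is clear of the guard: block B is at (188,215) in the top crop, with the wrist well in front of the yellow edge.

arm_command:
  steps:
    - [0,0,0,0.118,0,0.118,0.3]
    - [0,0,0,0.118,0,0.118,0.3]
    - [0,0,0,0.118,0,0.118,0.3]
    - [0,0,0,0.012,0,0.012,0.3]
    - [0,0,0,0.012,0,0.012,0.3]
    - [0,0,0,0.012,0,0.012,0.3]

```text
t: 8.22
ee_pos: [577.0, 109.9, 27.5]
eef_rot: [179.9, -44.9, 86.6]
ft_force: [-1.6, -6.2, 8.1]
width: 43.5
grasp_force: 32.7
```

arm_command:
  steps:
    - [0,0,0,0.012,0,0.012,0.3]
    - [0,0,0,0.012,0,0.012,0.3]

```text
t: 8.48
ee_pos: [577.2, 111.9, 27.5]
eef_rot: [179.9, -44.9, 86.6]
ft_force: [-0.8, -5.9, 7.3]
width: 43.5
grasp_force: 32.7
```

arm_command:
  steps:
    - [0,0,0,0.012,0,0.012,0.3]
    - [0,0,0,0.012,0,0.012,0.3]

```text
t: 8.72
ee_pos: [577.4, 113.8, 27.5]
eef_rot: [179.9, -44.9, 86.6]
ft_force: [-0.9, -4.9, 7.1]
width: 43.3
grasp_force: 32.7
```

arm_command:
  steps:
    - [0,0,0,0.012,0,0.012,0.3]
    - [0,0,0,0.012,0,0.012,0.3]

```text
t: 8.98
ee_pos: [577.5, 115.9, 27.5]
eef_rot: [179.9, -44.9, 86.6]
ft_force: [-0.3, -5.8, 6.5]
width: 43.5
grasp_force: 32.7
```

arm_command:
  steps:
    - [0,0,0,0.012,0,0.012,0.3]

```text
t: 9.1
ee_pos: [577.6, 116.9, 27.5]
eef_rot: [179.9, -44.9, 86.6]
ft_force: [0.2, -5.8, 6.8]
width: 43.9
grasp_force: 32.7
```

```bash
python3 - <<'E'
from h import *
p,Rc,s=state(); print(p.round(1),s["eef_rot"].round(1),s["ft_force"].round(1),s["moment"].round(2))
a=env.read_camera("top"); cv2.imwrite("pics/v7.png",cv2.resize(a[150:270,150:260],None,fx=5,fy=5,interpolation=cv2.INTER_CUBIC)[:,:,::-1])
E
```

```text
[577.6 116.9  27.5] [179.9 -44.9  86.6] [ 0.2 -5.8  6.8] [-0.14  0.21  0.04]
```

View pics/v7.png

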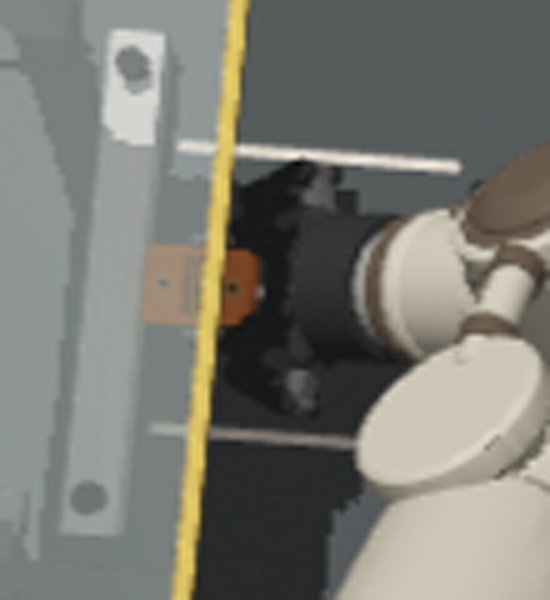

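The block's front edge is at crop column 145 and the bar's front edge is at about 143 in the same row, so the gap is about 1 mm. I'm continuing to feel for contact.

arm_command:
  steps:
    - [0,0,0,0.012,0,0.012,0.3]

```text
t: 9.28
ee_pos: [577.6, 117.9, 27.5]
eef_rot: [179.9, -44.9, 86.6]
ft_force: [-0.8, -6.1, 8.1]
width: 43.5
grasp_force: 32.8
```

arm_command:
  steps:
    - [0,0,0,0.012,0,0.012,0.3]

```text
t: 9.4
ee_pos: [577.7, 118.9, 27.5]
eef_rot: [179.9, -44.9, 86.6]
ft_force: [-1.8, -10.4, 10.0]
width: 43.3
grasp_force: 33.4
```

arm_command:
  steps:
    - [0,0,0,0.003,0,0.003,0.3]
    - [0,0,0,0,0,0,0.3]

```text
t: 9.65
ee_pos: [577.7, 118.9, 27.5]
eef_rot: [179.9, -44.9, 86.6]
ft_force: [-1.3, -7.9, 7.8]
width: 43.4
grasp_force: 32.9
```

```bash
python3 - <<'E'
from h import *
p,Rc,s=state(); print(p.round(2),s["eef_rot"].round(2),s["ft_force"].round(1),s["moment"].round(2))
a=env.read_camera("top")
for b in blocks("top",a,lo=50,hi=500): print(b)
# block silhouette under guard: looser orange-brown mask
h=cv2.cvtColor(a,cv2.COLOR_RGB2HSV); m=cv2.inRange(h,(4,55,70),(18,255,255)); m[:,:165]=0;m[:,206:]=0;m[:190]=0;m[225:]=0
p=np.argwhere(m)
for r in range(196,220): 
    c=np.flatnonzero(m[r]); print(r,(c.min(),c.max()) if len(c) else None,end="; ")
E
```

```text
[577.69 118.87  27.51] [179.92 -44.88  86.62] [-1.3 -7.9  7.8] [-0.23  0.27  0.09]
(array([296., 242.]), 322.0, 484.2, -166.1, 61.9, 44.2, 66.4)
(array([197., 207.]), 58.0, 578.1, 113.5, 40.0, 14.5, 175.4)
(array([299., 185.]), 301.5, 643.0, -171.5, 60.7, 44.9, 95.2)
196 None; 197 None; 198 None; 199 (np.int64(179), np.int64(190)); 200 (np.int64(179), np.int64(199)); 201 (np.int64(179), np.int64(200)); 202 (np.int64(179), np.int64(200)); 203 (np.int64(179), np.int64(200)); 204 (np.int64(179), np.int64(200)); 205 (np.int64(179), np.int64(200)); 206 (np.int64(179), np.int64(200)); 207 (np.int64(178), np.int64(200)); 208 (np.int64(178), np.int64(200)); 209 (np.int64(178), np.int64(200)); 210 (np.int64(178), np.int64(200)); 211 (np.int64(178), np.int64(199)); 212 (np.int64(178), np.int64(198)); 213 (np.int64(178), np.int64(197)); 214 (np.int64(182), np.int64(196)); 215 None; 216 None; 217 None; 218 None; 219 None;
```

arm_command:
  steps:
    - [0,0,0,0.006,0,0.006,0.3]

```text
t: 9.82
ee_pos: [577.7, 118.9, 27.5]
eef_rot: [179.9, -44.8, 86.6]
ft_force: [-2.9, -12.3, 10.4]
width: 43.4
grasp_force: 33.4
```

arm_command:
  steps:
    - [0,0,0,0.006,0,0.006,0.3]

```text
t: 9.95
ee_pos: [577.7, 118.9, 27.5]
eef_rot: [179.9, -44.8, 86.6]
ft_force: [-5.7, -14.8, 10.6]
width: 43.3
grasp_force: 33.8
```

B is in contact: the TCP has stopped and about 9 N shows above sliding friction. I'm releasing it, backing off along the tool, shutting the fingers and checking.

arm_command:
  steps:
    - [0,0,0,0,0,0,0.64]
    - [0,0,0,0,0,0,0.64]
    - [0,0,0,0,0,0,0.64]
    - [0,0,0,0,0,-0.2,0.64]
    - [0,0,0,0,0,-0.4,0.64]
    - [0,0,0,0,0,-0.5,0.64]
    - [0,0,0,0,0,-0.2,0.4]
    - [0,0,0,0,0,0,0]
    - [0,0,0,0,0,0,0]
    - [0,0,0,0,0,0,0]
    - [0,0,0,0,0,0,0]
    - [0,0,0,0,0,0,0]

```text
t: 11.45
ee_pos: [573.6, 67.1, 82.1]
eef_rot: [-179.9, -45.0, 86.6]
ft_force: [-0.2, -0.1, 0.4]
width: -0.0
grasp_force: 0.0
```

```bash
cat >> h.py <<'E'
def under(a,r0,r1,c1=206):
    """block silhouette seen partly through the guard, from top: min-area rect at z=12"""
    h=cv2.cvtColor(a,cv2.COLOR_RGB2HSV); m=cv2.inRange(h,(3,45,60),(19,255,255)); m[:,:165]=0;m[:,c1:]=0;m[:r0]=0;m[r1:]=0
    h2=cv2.inRange(h,(19,100,90),(34,255,255)); 
    m=cv2.morphologyEx(m,cv2.MORPH_CLOSE,np.ones((9,9)))
    cs,_=cv2.findContours(m,0,cv2.CHAIN_APPROX_NONE); c=max(cs,key=cv2.contourArea); P=cast("top",c[:,0],12)
    return cv2.contourArea(c),cv2.minAreaRect(P.astype(np.float32)),c[:,0].min(0),c[:,0].max(0)
E
python3 - <<'E'
from h import *
p,Rc,s=state(); print(p.round(2),s["eef_rot"].round(2),s["ft_force"].round(1),s["width"])
a=env.read_camera("top");S=env.read_camera("side")
print(under(a,190,225))
o=np.hstack([cv2.resize(a[150:270,150:250],(400,480),interpolation=2),cv2.resize(S[130:250,170:270],(400,480),interpolation=2)]); cv2.imwrite("pics/v8.png",o[:,:,::-1])
R=Rt(86.6,45)
# shut-finger push: leading corner = tip + 11*x ; put it at rear face, corner height 10
for y in (95.,):
    c=np.array([572+0.059*(y-50)+1,y,14.]); p1=c-11*R[:,0]-25*R[:,2]; print(p1); plan(p1,R)
E
```

```text
[573.61  67.1   82.14] [-179.93  -45.02   86.59] [-0.2 -0.1  0.4] -0.0015575077728156351
(333.5, ((578.0579223632812, 134.01417541503906), (44.8304557800293, 64.3624267578125), 0.7322267293930054), array([178, 199], dtype=int32), array([201, 215], dtype=int32))
[574.1453062   69.58896254  23.89949494]
turn [-0.0002 -0.0001 -0.    ] deg 0.0 | shift before [-0.656  0.005  0.719] after [-0.656  0.005  0.719] mm 58.4
```

View pics/v8.png

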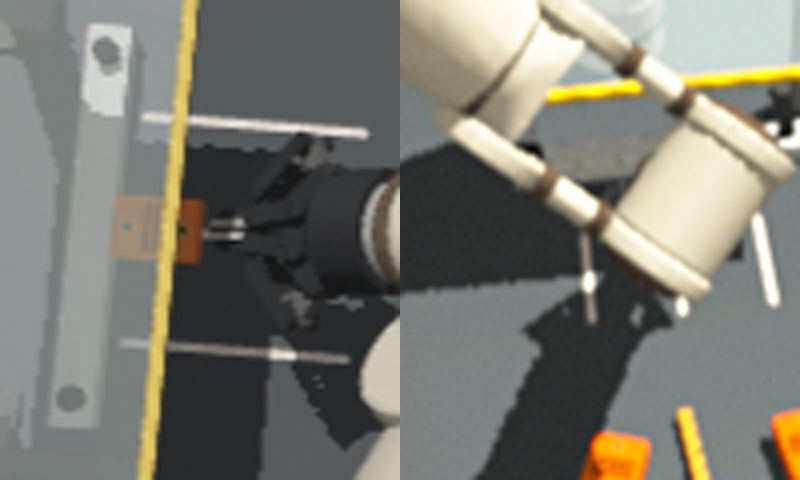

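In the crop, block B at (158,228) sits against the bar and on the middle line. It measures (578,134), and the line there is at x=578.0. Now a gentle squaring push with the shut fingers.

arm_command:
  steps:
    - [0,0,0,-0.152,0.001,0.166,0]
    - [0,0,0,-0.152,0.001,0.166,0]
    - [0,0,0,-0.152,0.001,0.166,0]
    - [0,0,0,-0.151,0.001,0.167,0]
    - [0,0,0,0.035,0,0.035,0]
    - [0,0,0,0.025,0,0.025,0]
    - [0,0,0,0.012,0,0.012,0]

```text
t: 12.42
ee_pos: [574.9, 75.4, 28.9]
eef_rot: [179.9, -45.0, 86.7]
ft_force: [-0.3, -0.0, -0.2]
width: -0.2
grasp_force: 0.0
```

arm_command:
  steps:
    - [0,0,0,0.012,0,0.012,0]

```text
t: 12.55
ee_pos: [574.9, 76.3, 28.9]
eef_rot: [180.0, -45.0, 86.7]
ft_force: [0.3, 0.8, 0.1]
width: 0.3
grasp_force: 0.0
```

arm_command:
  steps:
    - [0,0,0,0.012,0,0.012,0]

```text
t: 12.68
ee_pos: [574.8, 77.4, 28.7]
eef_rot: [180.0, -45.0, 86.6]
ft_force: [-0.1, 0.8, 0.2]
width: 0.0
grasp_force: 0.0
```

arm_command:
  steps:
    - [0,0,0,0.012,0,0.012,0]

```text
t: 12.8
ee_pos: [574.7, 78.4, 28.5]
eef_rot: [-180.0, -45.0, 86.6]
ft_force: [0.2, -0.2, -0.4]
width: -0.4
grasp_force: 0.0
```

arm_command:
  steps:
    - [0,0,0,0.012,0,0.012,0]
    - [0,0,0,0.012,0,0.012,0]

```text
t: 13.05
ee_pos: [574.8, 80.5, 28.4]
eef_rot: [-180.0, -45.0, 86.6]
ft_force: [0.3, -0.2, -0.1]
width: -0.4
grasp_force: 0.0
```

arm_command:
  steps:
    - [0,0,0,0.012,0,0.012,0]

```text
t: 13.18
ee_pos: [574.9, 81.4, 28.4]
eef_rot: [-180.0, -45.0, 86.6]
ft_force: [-1.8, -4.9, 1.5]
width: -0.0
grasp_force: 2.3
```

arm_command:
  steps:
    - [0,0,0,0.012,0,0.012,0]

```text
t: 13.3
ee_pos: [574.9, 81.5, 28.4]
eef_rot: [-180.0, -44.9, 86.6]
ft_force: [-3.0, -8.5, 2.5]
width: 0.2
grasp_force: 4.6
```

arm_command:
  steps:
    - [0,0,0,0.012,0,0.012,0]

```text
t: 13.42
ee_pos: [575.0, 81.7, 28.4]
eef_rot: [180.0, -44.8, 86.7]
ft_force: [-5.6, -13.7, 4.4]
width: -0.2
grasp_force: 7.0
```

arm_command:
  steps:
    - [0,0,0,-0.1,0,-0.1,0]
    - [0,0,0,0,0,-0.5,0.5]
    - [0,0,0,0,0,-0.7,0.9]
    - [0,0,0,0,0,-0.7,0.9]
    - [0,0,0,0,0,0,0.9]

```text
t: 14.05
ee_pos: [571.8, -8.2, 111.4]
eef_rot: [179.6, -44.9, 86.7]
ft_force: [-0.0, -0.3, -0.0]
width: 72.1
grasp_force: 0.0
```

```bash
python3 - <<'E'
from h import *
p,Rc,s=state(); print(p.round(2),s["eef_rot"].round(2),s["ft_force"].round(1))
a=env.read_camera("top"); print(under(a,190,225))
for b in blocks("top",a,lo=50,hi=500): print(b)
R=Rt(66.5,45); p1=tcp_for([484.1,-165.3,10.3],R); pre=p1-R[:,2]*60; print(p1,pre); plan(pre,R)
E
```

```text
[571.76  -8.16 111.37] [179.59 -44.87  86.74] [-0.  -0.3 -0. ]
(333.5, ((578.0579223632812, 134.01417541503906), (44.8304557800293, 64.3624267578125), 0.7322267293930054), array([178, 199], dtype=int32), array([201, 215], dtype=int32))
(array([345., 259.]), 449.5, 440.3, -291.8, 98.5, 49.9, 179.2)
(array([197., 207.]), 68.5, 576.9, 113.3, 42.7, 15.2, 176.5)
(array([298., 183.]), 193.5, 647.6, -171.1, 60.6, 35.4, 94.6)
[ 477.05104573 -181.51148493   27.97766953] [ 460.1335555  -220.41904878   70.4040764 ]
turn [-0.0783  0.0001  0.0791] deg 20.0 | shift before [-3.058 -1.621 -2.133] after [-3.294 -0.264 -2.368] mm 243.9
```

arm_command:
  steps:
    - [-0.0392,0,0.0395,0,0,0,0.9]
    - [-0.0391,0,0.0396,0,0,0,0.9]
    - [0,0,0,-0.549,-0.044,-0.395,0.9]
    - [0,0,0,-0.549,-0.044,-0.395,0.9]
    - [0,0,0,-0.549,-0.044,-0.395,0.9]
    - [0,0,0,-0.549,-0.044,-0.395,0.9]
    - [0,0,0,-0.549,-0.044,-0.395,0.9]
    - [0,0,0,-0.549,-0.044,-0.395,0.9]
    - [0,0,0,0,0,0,0.9]

```text
t: 15.22
ee_pos: [458.8, -220.2, 68.4]
eef_rot: [-179.7, -45.1, 66.2]
ft_force: [-0.3, -0.5, 0.8]
width: 76.8
grasp_force: 0.0
```

```bash
python3 - <<'E'
from h import *
p,Rc,s=state(); print(p.round(2),s["eef_rot"].round(2),s["ft_force"].round(1),s["qpos"].round(0))
a=env.read_camera("top"); 
for b in blocks("top",a,lo=50,hi=500): print(b)
R=Rt(66.5,45); p1=tcp_for([484.1,-165.3,10.3],R); plan(p1,R)
E
```

```text
[ 458.82 -220.19   68.41] [-179.65  -45.05   66.2 ] [-0.3 -0.5  0.8] [-59.  27. 103.  35.  82. -51.]
(array([345., 243.]), 52.5, 483.7, -299.8, 30.5, 18.8, 26.4)
(array([296., 242.]), 319.0, 483.8, -166.0, 61.8, 43.5, 66.6)
(array([197., 208.]), 70.0, 576.8, 113.2, 43.0, 15.3, 175.9)
(array([299., 185.]), 300.5, 642.8, -171.4, 60.4, 44.9, 95.2)
turn [-0.0011 -0.0006 -0.0009] deg 0.3 | shift before [0.005 0.029 0.967] after [0.007 0.025 0.967] mm 58.0
```

arm_command:
  steps:
    - [0,0,0,0.005,0.01,0.33,0.9]
    - [0,0,0,0.005,0.01,0.33,0.9]
    - [0,0,0,0.005,0.007,0.25,0.9]
    - [0,0,0,0,0,0.047,0.9]
    - [0,0,0,0,0,0,0.9]

```text
t: 15.9
ee_pos: [477.6, -182.2, 29.9]
eef_rot: [-179.8, -45.0, 66.5]
ft_force: [0.1, 0.5, -0.3]
width: 76.9
grasp_force: 0.0
```

arm_command:
  steps:
    - [0,0,0,0,0,0,0.3]
    - [0,0,0,0,0,0,0.3]
    - [0,0,0,0,0,0,0.3]
    - [0,0,0,0,0,0,0.3]
    - [0,0,0,0,0,0,0.3]
    - [0,0,0,0,0,0,0.3]
  force: 30

```text
t: 16.65
ee_pos: [477.7, -183.2, 30.4]
eef_rot: [-179.9, -45.0, 66.5]
ft_force: [-1.7, -3.5, 5.8]
width: 43.3
grasp_force: 31.5
```

```bash
python3 - <<'E'
from h import *
p,Rc,s=state(); print(p.round(2),s["eef_rot"].round(2),s["ft_force"].round(1))
for b in blocks("top",env.read_camera("top"),lo=50,hi=500): print(b)
p1,R=tgt(0,30); p1[2]=p[2]; print(p1); plan(p1,R)
E
```

```text
[ 477.71 -183.18   30.43] [-179.92  -44.95   66.5 ] [-1.7 -3.5  5.8]
(array([297., 242.]), 317.5, 484.6, -166.1, 62.4, 43.6, 67.6)
(array([343., 239.]), 156.5, 492.2, -293.8, 64.2, 32.4, 39.9)
(array([197., 207.]), 69.5, 576.9, 113.2, 42.7, 15.3, 175.9)
(array([299., 185.]), 300.5, 642.8, -171.4, 60.4, 44.9, 95.2)
[490.76338259  12.35344621  30.43179999]
turn [ 0.0784  0.0002 -0.079 ] deg 20.0 | shift before [ 2.176 -1.096  2.174] after [2.309 0.024 2.309] mm 195.9
```

arm_command:
  steps:
    - [0.0392,0,-0.0395,0,0,0,0.3]
    - [0.0392,0,-0.0395,0,0,0,0.3]
    - [0,0,0,0.21,0.002,0.21,0.3]
    - [0,0,0,0.21,0.002,0.21,0.3]
    - [0,0,0,0.21,0.002,0.21,0.3]
    - [0,0,0,0.21,0.002,0.21,0.3]
    - [0,0,0,0.21,0.002,0.21,0.3]
    - [0,0,0,0.21,0.002,0.21,0.3]
    - [0,0,0,0.21,0.002,0.21,0.3]
    - [0,0,0,0.21,0.002,0.21,0.3]
    - [0,0,0,0.21,0.002,0.21,0.3]
    - [0,0,0,0.21,0.002,0.21,0.3]
    - [0,0,0,0.21,0.002,0.21,0.3]
    - [0,0,0,0,0,0,0.3]

```text
t: 18.45
ee_pos: [489.9, 15.0, 30.4]
eef_rot: [-179.9, -45.1, 86.5]
ft_force: [1.1, 3.6, 5.4]
width: 43.3
grasp_force: 31.2
```

```bash
python3 - <<'E'
from h import *
p,Rc,s=state(); print(p.round(2),s["eef_rot"].round(2),s["ft_force"].round(1),s["qpos"].round(0))
for b in blocks("top",env.read_camera("top"),lo=50,hi=500): print(b)
p1,R=tgt(0,125); p1[2]=p[2]; print(p1); plan(p1,R)
E
```

```text
[489.85  14.97  30.36] [-179.88  -45.15   86.47] [1.1 3.6 5.4] [-35.  28. 109.  39.  75. -53.]
(array([224., 239.]), 312.0, 490.6, 35.0, 60.5, 43.5, 86.3)
(array([197., 207.]), 68.5, 576.9, 113.3, 42.7, 15.2, 176.5)
(array([299., 185.]), 301.5, 642.8, -171.6, 60.7, 44.9, 95.2)
[496.40742256 107.35344621  30.35993604]
turn [-0.0002 -0.0009 -0.0005] deg 0.2 | shift before [1.093 0.017 1.099] after [1.096 0.018 1.096] mm 93.0
```

arm_command:
  steps:
    - [0,0,0,0.14,0.012,0.14,0.3]
    - [0,0,0,0.14,0.012,0.14,0.3]
    - [0,0,0,0.14,0.002,0.14,0.3]
    - [0,0,0,0.14,0.001,0.14,0.3]
    - [0,0,0,0.14,0.001,0.14,0.3]
    - [0,0,0,0.14,0,0.14,0.3]
    - [0,0,0,0.14,0,0.14,0.3]
    - [0,0,0,0.14,0,0.14,0.3]
    - [0,0,0,0.012,0,0.012,0.3]
    - [0,0,0,0.012,0,0.012,0.3]

```text
t: 19.75
ee_pos: [498.5, 108.7, 30.4]
eef_rot: [180.0, -44.9, 86.5]
ft_force: [-0.7, -5.7, 7.5]
width: 43.5
grasp_force: 32.1
```

```bash
python3 - <<'E'
from h import *
p,Rc,s=state(); print(p.round(2),s["eef_rot"].round(2),s["ft_force"].round(1),s["qpos"].round(0))
a=env.read_camera("top"); print(under(a,226,258)); print(under(a,190,225))
E
```

```text
[498.53 108.68  30.42] [179.96 -44.94  86.54] [-0.7 -5.7  7.5] [-24.  26. 112.  45.  69. -48.]
(327.0, ((499.1805114746094, 127.99781799316406), (63.50261688232422, 44.13688659667969), 86.33435821533203), array([179, 227], dtype=int32), array([202, 244], dtype=int32))
(333.5, ((578.058349609375, 134.01416015625), (44.83149719238281, 64.36238861083984), 0.7325773239135742), array([178, 199], dtype=int32), array([201, 215], dtype=int32))
```

arm_command:
  steps:
    - [0,0,0,0.012,0,0.012,0.3]
    - [0,0,0,0.012,0,0.012,0.3]

```text
t: 20.05
ee_pos: [498.8, 110.5, 30.4]
eef_rot: [179.9, -44.9, 86.5]
ft_force: [-0.2, -5.5, 7.5]
width: 43.3
grasp_force: 32.1
```

arm_command:
  steps:
    - [0,0,0,0.018,-0.011,0.018,0.3]
    - [0,0,0,0.018,-0.011,0.018,0.3]
    - [0,0,0,0.012,0,0.012,0.3]
    - [0,0,0,0.012,0,0.012,0.3]

```text
t: 20.55
ee_pos: [498.1, 115.5, 30.4]
eef_rot: [179.9, -44.9, 86.5]
ft_force: [-0.2, -5.7, 8.0]
width: 43.1
grasp_force: 31.9
```

arm_command:
  steps:
    - [0,0,0,0.012,0,0.012,0.3]

```text
t: 20.68
ee_pos: [498.1, 116.6, 30.4]
eef_rot: [179.9, -44.9, 86.5]
ft_force: [0.3, -3.9, 6.9]
width: 43.4
grasp_force: 32.0
```

arm_command:
  steps:
    - [0,0,0,0.012,0,0.012,0.3]

```text
t: 20.8
ee_pos: [498.1, 117.6, 30.4]
eef_rot: [179.9, -44.9, 86.5]
ft_force: [-0.6, -4.4, 7.6]
width: 43.2
grasp_force: 32.0
```

arm_command:
  steps:
    - [0,0,0,0.012,0,0.012,0.3]

```text
t: 20.92
ee_pos: [498.1, 118.6, 30.4]
eef_rot: [179.9, -44.9, 86.5]
ft_force: [-0.2, -5.1, 7.5]
width: 43.6
grasp_force: 32.0
```

arm_command:
  steps:
    - [0,0,0,0.012,-0.005,0.012,0.3]

```text
t: 21.05
ee_pos: [498.0, 119.6, 30.4]
eef_rot: [179.9, -44.9, 86.5]
ft_force: [0.1, -4.6, 6.8]
width: 43.2
grasp_force: 32.0
```

arm_command:
  steps:
    - [0,0,0,0.01,0,0.01,0.3]

```text
t: 21.18
ee_pos: [498.0, 120.5, 30.4]
eef_rot: [179.9, -44.9, 86.5]
ft_force: [-0.2, -7.1, 7.7]
width: 43.2
grasp_force: 32.3
```

arm_command:
  steps:
    - [0,0,0,0.01,0,0.01,0.3]

```text
t: 21.3
ee_pos: [498.0, 120.6, 30.4]
eef_rot: [179.9, -44.8, 86.6]
ft_force: [-4.0, -14.5, 12.0]
width: 43.3
grasp_force: 33.1
```

Contact. I'm releasing A, backing off and doing the same squaring push.

arm_command:
  steps:
    - [0,0,0,0,0,0,0.64]
    - [0,0,0,0,0,0,0.64]
    - [0,0,0,0,0,0,0.64]
    - [0,0,0,0,0,-0.2,0.64]
    - [0,0,0,0,0,-0.4,0.64]
    - [0,0,0,0,0,-0.5,0.64]
    - [0,0,0,0,0,-0.2,0.4]
    - [0,0,0,0,0,0,0]
    - [0,0,0,0,0,0,0]
    - [0,0,0,0,0,0,0]
    - [0,0,0,0,0,0,0]
    - [0,0,0,0,0,0,0]

```text
t: 22.8
ee_pos: [493.5, 68.1, 84.9]
eef_rot: [-179.9, -45.0, 86.6]
ft_force: [-0.1, -0.2, 0.1]
width: 0.3
grasp_force: 0.0
```

```bash
python3 - <<'E'
from h import *
p,Rc,s=state(); print(p.round(2),s["eef_rot"].round(2),s["ft_force"].round(1))
a=env.read_camera("top"); print(under(a,226,258)); print(under(a,190,225))
h=cv2.cvtColor(a,cv2.COLOR_RGB2HSV); m=cv2.inRange(h,(0,0,100),(180,60,255)); m[:,:205]=0;m[:,236]=0
R=Rt(86.6,45); tip=np.array([498.3-.06*41,92.,11.2]); plan(tcp_for(tip,R),R)
E
```

```text
[493.49  68.12  84.94] [-179.9   -45.03   86.56] [-0.1 -0.2  0.1]
(335.5, ((498.5374450683594, 139.66168212890625), (63.61476135253906, 44.91071319580078), 87.54798889160156), array([175, 227], dtype=int32), array([198, 244], dtype=int32))
(333.5, ((578.058349609375, 134.01416015625), (44.83149719238281, 64.36238861083984), 0.7325773239135742), array([178, 199], dtype=int32), array([201, 215], dtype=int32))
turn [-0.0003 -0.0001 -0.0001] deg 0.1 | shift before [-0.586  0.015  0.737] after [-0.586  0.014  0.737] mm 56.5
```

arm_command:
  steps:
    - [0,0,0,-0.147,0.003,0.184,0]
    - [0,0,0,-0.147,0.003,0.184,0]
    - [0,0,0,-0.147,0.004,0.184,0]
    - [0,0,0,-0.147,0.004,0.184,0]
    - [0,0,0,0.04,0,0.04,0]
    - [0,0,0,0.04,0,0.04,0]
    - [0,0,0,0.025,0,0.025,0]
    - [0,0,0,0,0,0,0]

```text
t: 23.85
ee_pos: [495.5, 83.1, 29.3]
eef_rot: [180.0, -45.0, 86.6]
ft_force: [-0.4, 0.1, 0.2]
width: 0.1
grasp_force: 0.0
```

arm_command:
  steps:
    - [0,0,0,0.012,0,0.012,0]

```text
t: 23.98
ee_pos: [495.6, 83.9, 29.2]
eef_rot: [-180.0, -45.0, 86.6]
ft_force: [-0.2, -0.5, 0.7]
width: -0.1
grasp_force: 0.0
```

arm_command:
  steps:
    - [0,0,0,0.012,0,0.012,0]

```text
t: 24.1
ee_pos: [495.6, 85.0, 29.1]
eef_rot: [-180.0, -45.0, 86.6]
ft_force: [-0.0, -0.3, -0.5]
width: 0.2
grasp_force: 0.0
```

arm_command:
  steps:
    - [0,0,0,0.012,0,0.012,0]

```text
t: 24.22
ee_pos: [495.5, 86.1, 29.0]
eef_rot: [-179.9, -45.0, 86.6]
ft_force: [-0.9, -0.2, -0.5]
width: 0.0
grasp_force: 0.0
```

arm_command:
  steps:
    - [0,0,0,0.012,0,0.012,0]

```text
t: 24.35
ee_pos: [495.6, 86.6, 28.9]
eef_rot: [-180.0, -44.9, 86.6]
ft_force: [-1.8, -6.7, 2.9]
width: 0.2
grasp_force: 3.6
```

arm_command:
  steps:
    - [0,0,0,0.012,0,0.012,0]

```text
t: 24.48
ee_pos: [495.7, 86.7, 28.9]
eef_rot: [-180.0, -44.9, 86.7]
ft_force: [-6.1, -12.9, 5.0]
width: 0.0
grasp_force: 6.6
```

arm_command:
  steps:
    - [0,0,0,0.008,0,0.008,0]

```text
t: 24.6
ee_pos: [495.8, 86.8, 28.9]
eef_rot: [-180.0, -44.8, 86.7]
ft_force: [-6.8, -15.5, 6.0]
width: -0.0
grasp_force: 7.9
```

arm_command:
  steps:
    - [0,0,0,-0.1,0,-0.1,0]
    - [0,0,0,0,0,-0.5,0.5]
    - [0,0,0,0,0,-0.7,0.9]
    - [0,0,0,0,0,-0.7,0.9]
    - [0,0,0,0,0,0,0.9]

```text
t: 25.22
ee_pos: [492.4, -2.8, 111.5]
eef_rot: [179.7, -44.9, 86.7]
ft_force: [1.1, -1.2, 0.7]
width: 72.3
grasp_force: 0.0
```

```bash
python3 - <<'E'
from h import *
p,Rc,s=state(); print(p.round(2),s["eef_rot"].round(2),s["ft_force"].round(1))
a=env.read_camera("top"); print(under(a,226,258)); print(under(a,190,225))
for b in blocks("top",a,lo=50,hi=500): print(b)
R=Rt(95,45); p1=tcp_for([642.8,-170.8,10.3],R); pre=p1-R[:,2]*60; print(p1,pre); plan(pre,R)
E
```

```text
[492.43  -2.82 111.49] [179.65 -44.85  86.7 ] [ 1.1 -1.2  0.7]
(337.5, ((498.537841796875, 139.67054748535156), (64.02935028076172, 44.91071319580078), 87.54798889160156), array([175, 227], dtype=int32), array([198, 244], dtype=int32))
(333.5, ((578.058837890625, 133.98324584960938), (44.83147430419922, 64.30054473876953), 0.7322266101837158), array([178, 199], dtype=int32), array([201, 215], dtype=int32))
(array([194., 236.]), 70.0, 496.5, 118.7, 42.0, 15.5, 176.0)
(array([197., 207.]), 68.5, 576.9, 113.3, 42.7, 15.2, 176.5)
(array([299., 185.]), 302.5, 642.7, -171.5, 60.6, 45.1, 94.6)
[ 644.34071042 -188.41040066   27.97766953] [ 648.03841542 -230.67536224   70.4040764 ]
turn [ 0.0335  0.0002 -0.033 ] deg 8.5 | shift before [-3.059  2.841 -2.117] after [-3.323  2.272 -2.389] mm 280.9
```

arm_command:
  steps:
    - [0.0335,0,-0.033,0,0,0,0.9]
    - [0,0,0,-0.475,0.325,-0.341,0.9]
    - [0,0,0,-0.475,0.325,-0.341,0.9]
    - [0,0,0,-0.475,0.325,-0.341,0.9]
    - [0,0,0,-0.475,0.325,-0.341,0.9]
    - [0,0,0,-0.475,0.324,-0.341,0.9]
    - [0,0,0,-0.475,0.324,-0.341,0.9]
    - [0,0,0,-0.475,0.324,-0.341,0.9]
    - [0,0,0,0,0,0,0.9]

```text
t: 26.4
ee_pos: [647.4, -229.4, 65.7]
eef_rot: [-179.6, -45.2, 94.8]
ft_force: [-0.3, 1.3, -1.0]
width: 76.8
grasp_force: 0.0
```

```bash
python3 - <<'E'
from h import *
p,Rc,s=state(); print(p.round(2),s["eef_rot"].round(2),s["ft_force"].round(1),s["qpos"].round(0))
R=Rt(95,45); p1=tcp_for([642.8,-170.8,11],R); plan(p1,R)
E
```

```text
[ 647.43 -229.42   65.69] [-179.65  -45.18   94.8 ] [-0.3  1.3 -1. ] [-41.  57.  56.  30. 102. -50.]
turn [-0.0012 -0.001  -0.0008] deg 0.3 | shift before [0.046 0.011 0.921] after [0.048 0.008 0.921] mm 55.3
```

arm_command:
  steps:
    - [0,0,0,0.03,0.008,0.31,0.9]
    - [0,0,0,0.018,0,0.31,0.9]
    - [0,0,0,0,0,0.24,0.9]
    - [0,0,0,0,0,0.06,0.9]
    - [0,0,0,0,0,0,0.9]

```text
t: 27.02
ee_pos: [644.4, -188.3, 32.6]
eef_rot: [-179.9, -45.0, 95.0]
ft_force: [0.9, -0.2, 0.2]
width: 76.7
grasp_force: 0.0
```

arm_command:
  steps:
    - [0,0,0,0,0,0,0.3]
    - [0,0,0,0,0,0,0.3]
    - [0,0,0,0,0,0,0.3]
    - [0,0,0,0,0,0,0.3]
    - [0,0,0,0,0,0,0.3]
    - [0,0,0,0,0,0,0.3]
  force: 30

```text
t: 27.78
ee_pos: [644.8, -189.2, 33.1]
eef_rot: [-179.9, -45.0, 95.0]
ft_force: [0.3, -3.9, 5.4]
width: 42.9
grasp_force: 31.7
```

```bash
python3 - <<'E'
from h import *
p,Rc,s=state(); print(p.round(2),s["eef_rot"].round(2),s["ft_force"].round(1))
for b in blocks("top",env.read_camera("top"),lo=50,hi=500): print(b)
p1,R=tgt(2,30); p1[2]=p[2]; print(p1); plan(p1,R)
E
```

```text
[ 644.78 -189.17   33.09] [-179.93  -44.97   95.01] [ 0.3 -3.9  5.4]
(array([194., 236.]), 65.0, 497.6, 118.9, 39.8, 14.9, 176.0)
(array([197., 207.]), 62.5, 576.9, 114.4, 42.2, 14.0, 1.7)
(array([299., 185.]), 292.5, 643.6, -171.9, 62.2, 43.6, 94.4)
[651.26338259  12.35344621  33.08668451]
turn [-0.0334  0.0001  0.033 ] deg 8.5 | shift before [2.36  0.404 2.357] after [ 2.375 -0.091  2.375] mm 201.6
```

arm_command:
  steps:
    - [-0.0334,0,0.033,0,0,0,0.3]
    - [0,0,0,0.216,-0.008,0.216,0.3]
    - [0,0,0,0.216,-0.008,0.216,0.3]
    - [0,0,0,0.216,-0.008,0.216,0.3]
    - [0,0,0,0.216,-0.008,0.216,0.3]
    - [0,0,0,0.216,-0.008,0.216,0.3]
    - [0,0,0,0.216,-0.008,0.216,0.3]
    - [0,0,0,0.216,-0.008,0.216,0.3]
    - [0,0,0,0.216,-0.008,0.216,0.3]
    - [0,0,0,0.216,-0.008,0.216,0.3]
    - [0,0,0,0.216,-0.008,0.216,0.3]
    - [0,0,0,0.216,-0.008,0.216,0.3]
    - [0,0,0,0,0,0,0.3]

```text
t: 29.45
ee_pos: [651.0, 15.7, 33.0]
eef_rot: [-179.9, -45.2, 86.7]
ft_force: [1.7, 4.2, 5.7]
width: 42.9
grasp_force: 31.1
```

```bash
python3 - <<'E'
from h import *
p,Rc,s=state(); print(p.round(2),s["eef_rot"].round(2),s["ft_force"].round(1))
for b in blocks("top",env.read_camera("top"),lo=50,hi=500): print(b)
E
```

```text
[650.96  15.71  33.05] [-179.92  -45.18   86.7 ] [1.7 4.2 5.7]
(array([194., 236.]), 68.0, 496.6, 118.9, 41.8, 15.2, 176.0)
(array([197., 207.]), 66.5, 577.0, 113.5, 42.7, 14.9, 176.5)
(array([225., 181.]), 285.0, 654.2, 34.9, 59.3, 42.7, 90.8)
```

```bash
python3 - <<'E'
from h import *
a=env.read_camera("top"); m=orange(a)
for r in range(170,193): print(r,"".join("#" if v else "." for v in m[r,205:245]))
m2=m.copy(); m2[:,:205]=0; m2[:,245:]=0; m2[:165]=0;m2[195:]=0
l=[]
for r in range(174,188):
    c=np.flatnonzero(m2[r]); l.append((c.min(),r))
print(cast("top",l,24).round(1).tolist())
o=cv2.resize(a[160:200,200:250],None,fx=12,fy=12,interpolation=cv2.INTER_CUBIC); cv2.imwrite("pics/v9.png",o[:,:,::-1])
E
```

```text
170 ........................................
171 ........................................
172 ........................................
173 ...........#######......................
174 ...........####################.........
175 ...........#####################........
176 ...........#####################........
177 ...........#####################........
178 ...........#####################........
179 ...........##..#################........
180 ...........##...##########...###........
181 ...........##...##########....##........
182 ...........###############....##........
183 ..........######################........
184 ..........######################........
185 ..........######################........
186 ..........######################........
187 ..........#####################.........
188 ...........###########......#...........
189 ........................................
190 ........................................
191 ........................................
192 ........................................
[[670.5, 60.9], [667.7, 60.9], [664.8, 60.8], [662.0, 60.7], [659.2, 60.7], [656.4, 60.6], [653.6, 60.5], [650.7, 60.4], [647.9, 60.4], [645.1, 63.1], [642.3, 63.0], [639.5, 63.0], [636.7, 62.9], [633.9, 62.8]]
```

View pics/v9.png

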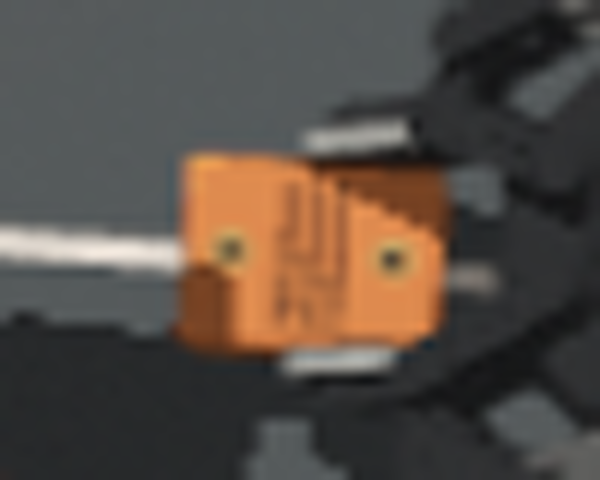

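The crop shows the rivets at (231,249) and (392,260). They run parallel to the white line, so the block is square in the grip and about 1 mm off the line.

```bash
python3 - <<'E'
from h import *
uv=[[200+231.5/12-.5,160+249.5/12-.5],[200+392.5/12-.5,160+260.5/12-.5]]
P=cast("top",uv,24); d=P[0]-P[1]; c=P.mean(0)
L=653.56+.0606*(c[1]-49.3); print(P.round(1),np.degrees(np.arctan2(d[1],d[0])).round(1),c.round(1),"line x",round(L,1))
L2=cast("top",[[200+.5/12-.5,160+240.5/12-.5],[200+480/12-.5,160+277/12-.5]],0);print(L2)
E
```

```text
[[652.8  52.7]
 [650.8  15.3]] 86.8 [651.8  34. ] line x 652.6
[[657.54508493 109.90017454]
 [650.341673    -4.12371129]]
```

arm_command:
  steps:
    - [0,0,0,0.132,0.005,0.132,0.3]
    - [0,0,0,0.132,0.005,0.132,0.3]
    - [0,0,0,0.132,0,0.132,0.3]
    - [0,0,0,0.132,0,0.132,0.3]
    - [0,0,0,0.132,0,0.132,0.3]
    - [0,0,0,0.132,0,0.132,0.3]
    - [0,0,0,0.132,0,0.132,0.3]
    - [0,0,0,0.132,0,0.132,0.3]

```text
t: 30.55
ee_pos: [657.6, 101.8, 33.0]
eef_rot: [180.0, -45.0, 86.6]
ft_force: [-0.1, -5.2, 6.4]
width: 43.3
grasp_force: 32.0
```

arm_command:
  steps:
    - [0,0,0,0.012,0,0.012,0.3]
    - [0,0,0,0,0,0,0.3]

```text
t: 30.8
ee_pos: [657.4, 103.5, 33.0]
eef_rot: [-180.0, -45.0, 86.6]
ft_force: [0.9, -1.7, 6.1]
width: 42.8
grasp_force: 31.6
```

```bash
python3 - <<'E'
from h import *
p,Rc,s=state(); print(p.round(2),s["eef_rot"].round(2),s["ft_force"].round(1))
c=p[:2]+[.8,18.3]; print("block est",c,"line",653.56+.0606*(c[1]-49.3))
a=env.read_camera("top"); print(under(a,165,196))
E
```

```text
[657.41 103.45  33.03] [-179.99  -45.05   86.63] [ 0.9 -1.7  6.1]
block est [658.21267101 121.75452927] line 657.9507444735763
(302.0, ((660.114501953125, 123.89865112304688), (45.56591796875, 62.245635986328125), 0.7919072508811951), array([183, 170], dtype=int32), array([205, 186], dtype=int32))
```

arm_command:
  steps:
    - [0,0,0,0.018,0,0.018,0.3]
    - [0,0,0,0.018,0,0.018,0.3]
    - [0,0,0,0.012,0,0.012,0.3]
    - [0,0,0,0.012,0,0.012,0.3]

```text
t: 31.35
ee_pos: [657.9, 107.5, 33.1]
eef_rot: [180.0, -45.0, 86.6]
ft_force: [0.2, -5.1, 7.7]
width: 43.6
grasp_force: 31.9
```

arm_command:
  steps:
    - [0,0,0,0.012,0,0.012,0.3]

```text
t: 31.48
ee_pos: [658.0, 108.5, 33.1]
eef_rot: [180.0, -45.0, 86.6]
ft_force: [-0.5, -4.3, 6.9]
width: 42.9
grasp_force: 31.9
```

arm_command:
  steps:
    - [0,0,0,0.012,0,0.012,0.3]

```text
t: 31.6
ee_pos: [658.0, 109.5, 33.1]
eef_rot: [180.0, -45.0, 86.6]
ft_force: [0.5, -5.9, 6.7]
width: 43.2
grasp_force: 31.9
```

arm_command:
  steps:
    - [0,0,0,0.012,0,0.012,0.3]

```text
t: 31.72
ee_pos: [658.1, 110.6, 33.1]
eef_rot: [180.0, -45.0, 86.6]
ft_force: [0.1, -5.1, 7.2]
width: 43.1
grasp_force: 31.9
```

arm_command:
  steps:
    - [0,0,0,0.012,-0.007,0.012,0.3]

```text
t: 31.85
ee_pos: [658.0, 111.4, 33.1]
eef_rot: [179.9, -44.9, 86.6]
ft_force: [-0.2, -9.9, 7.2]
width: 43.1
grasp_force: 32.3
```

arm_command:
  steps:
    - [0,0,0,0.01,0,0.01,0.3]

```text
t: 31.98
ee_pos: [658.0, 111.5, 33.1]
eef_rot: [179.9, -44.9, 86.6]
ft_force: [-3.5, -12.0, 8.8]
width: 43.3
grasp_force: 32.6
```

arm_command:
  steps:
    - [0,0,0,0.01,0,0.01,0.3]

```text
t: 32.1
ee_pos: [658.1, 111.5, 33.1]
eef_rot: [179.9, -44.8, 86.6]
ft_force: [-5.2, -16.1, 9.9]
width: 43.5
grasp_force: 32.9
```

Contact. I'm releasing C, backing off, shutting the fingers and measuring.

arm_command:
  steps:
    - [0,0,0,0,0,0,0.64]
    - [0,0,0,0,0,0,0.64]
    - [0,0,0,0,0,0,0.64]
    - [0,0,0,0,0,-0.2,0.64]
    - [0,0,0,0,0,-0.4,0.64]
    - [0,0,0,0,0,-0.5,0.64]
    - [0,0,0,0,0,-0.2,0.4]
    - [0,0,0,0,0,0,0]
    - [0,0,0,0,0,0,0]
    - [0,0,0,0,0,0,0]
    - [0,0,0,0,0,0,0]
    - [0,0,0,0,0,0,0]

```text
t: 33.6
ee_pos: [653.8, 59.6, 87.4]
eef_rot: [-179.9, -45.0, 86.6]
ft_force: [0.5, -0.4, -0.1]
width: -0.1
grasp_force: 0.0
```

```bash
python3 - <<'E'
from h import *
p,Rc,s=state(); print(p.round(2),s["eef_rot"].round(2),s["ft_force"].round(1))
a=env.read_camera("top"); print(under(a,165,196)); print(under(a,190,225)); print(under(a,226,258))
R=Rt(86.6,45); tip=np.array([658.4-.06*41,86.,11.2]); plan(tcp_for(tip,R),R)
E
```

```text
[653.8   59.56  87.36] [-179.88  -45.02   86.56] [ 0.5 -0.4 -0.1]
(338.0, ((658.6133422851562, 129.56878662109375), (48.41128158569336, 62.3647346496582), 0.7919002771377563), array([181, 170], dtype=int32), array([203, 187], dtype=int32))
(326.5, ((578.531005859375, 134.17173767089844), (64.59185791015625, 43.9281120300293), 86.92002868652344), array([178, 199], dtype=int32), array([201, 215], dtype=int32))
(336.0, ((498.523681640625, 139.6673126220703), (64.03547668457031, 44.791404724121094), 87.36226654052734), array([175, 227], dtype=int32), array([198, 244], dtype=int32))
turn [-0.0004 -0.0001 -0.0001] deg 0.1 | shift before [-0.585  0.009  0.796] after [-0.585  0.008  0.796] mm 59.2
```

arm_command:
  steps:
    - [0,0,0,-0.147,0.002,0.199,0]
    - [0,0,0,-0.146,0.002,0.199,0]
    - [0,0,0,-0.146,0.002,0.199,0]
    - [0,0,0,-0.146,0.002,0.199,0]
    - [0,0,0,0.04,0,0.04,0]
    - [0,0,0,0.025,0,0.025,0]
    - [0,0,0,0,0,0,0]

```text
t: 34.52
ee_pos: [655.7, 73.7, 29.8]
eef_rot: [180.0, -45.0, 86.7]
ft_force: [-0.3, -0.3, -0.7]
width: 0.3
grasp_force: 0.0
```

arm_command:
  steps:
    - [0,0,0,0.012,0,0.012,0]

```text
t: 34.65
ee_pos: [655.7, 74.5, 29.6]
eef_rot: [180.0, -45.0, 86.6]
ft_force: [-0.2, -0.6, -0.1]
width: -0.2
grasp_force: 0.0
```

arm_command:
  steps:
    - [0,0,0,0.012,0,0.012,0]

```text
t: 34.78
ee_pos: [655.5, 75.6, 29.4]
eef_rot: [-180.0, -45.0, 86.6]
ft_force: [-0.7, 0.8, 0.7]
width: -0.3
grasp_force: 0.0
```

arm_command:
  steps:
    - [0,0,0,0.012,0,0.012,0]

```text
t: 34.9
ee_pos: [655.6, 76.3, 29.2]
eef_rot: [-179.9, -45.0, 86.6]
ft_force: [-2.3, -4.9, 2.2]
width: -0.1
grasp_force: 2.4
```

arm_command:
  steps:
    - [0,0,0,0.012,0,0.012,0]

```text
t: 35.02
ee_pos: [655.6, 76.5, 29.2]
eef_rot: [-180.0, -44.9, 86.6]
ft_force: [-3.3, -9.8, 3.0]
width: 0.1
grasp_force: 4.6
```

arm_command:
  steps:
    - [0,0,0,0.01,0,0.01,0]

```text
t: 35.15
ee_pos: [655.6, 76.5, 29.2]
eef_rot: [-180.0, -44.8, 86.6]
ft_force: [-5.3, -12.4, 3.8]
width: -0.4
grasp_force: 6.1
```

arm_command:
  steps:
    - [0,0,0,-0.1,0,-0.1,0]
    - [0,0,0,0,0,-0.5,0]
    - [0,0,0,0,0,-0.8,0]
    - [0,0,0,-0.3,0,-0.8,0]
    - [0,0,0,-0.5,0,-0.8,0]
    - [0,0,0,-0.5,0,-0.8,0]
    - [0,0,0,0,0,-0.8,0]
    - [0,0,0,0,0,0,0]

```text
t: 36.15
ee_pos: [641.9, -179.4, 167.8]
eef_rot: [179.6, -44.8, 86.7]
ft_force: [0.8, 0.6, 0.3]
width: 0.2
grasp_force: 0.0
```

```bash
python3 - <<'E'
from h import *
p,Rc,s=state(); print(p.round(2),s["ft_force"].round(1))
a=env.read_camera("top"); S=env.read_camera("side")
for r in((165,196),(190,225),(226,258)): print(under(a,*r)[1])
o=cv2.resize(a[150:270,155:255],(500,600),interpolation=cv2.INTER_CUBIC); o2=cv2.resize(S[140:260,210:270],(300,600),interpolation=2); cv2.imwrite("pics/v10.png",np.hstack([o,o2])[:,:,::-1])
E
```

```text
[ 641.94 -179.44  167.77] [0.8 0.6 0.3]
((658.6133422851562, 129.56878662109375), (48.41128158569336, 62.3647346496582), 0.7919002771377563)
((578.531005859375, 134.17173767089844), (64.59185791015625, 43.9281120300293), 86.92002868652344)
((498.523681640625, 139.6673126220703), (64.03547668457031, 44.791404724121094), 87.36226654052734)
```

View pics/v10.png

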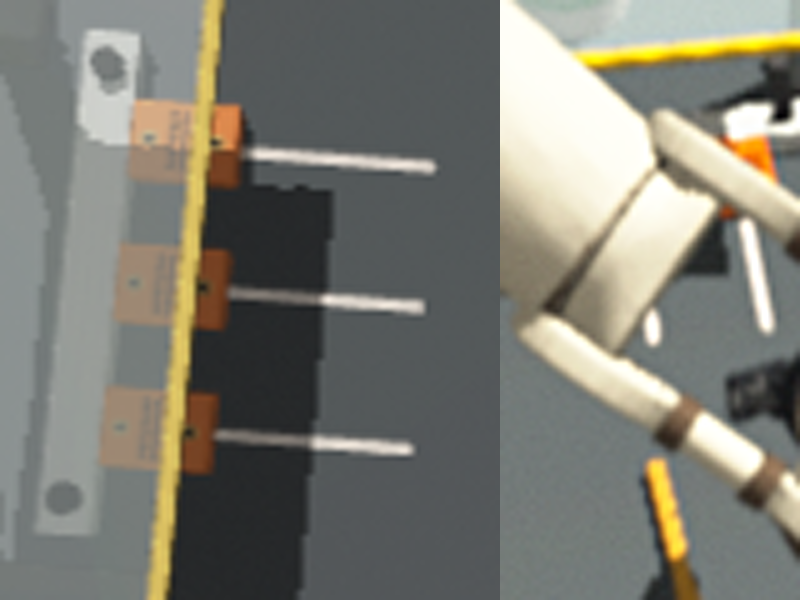

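Both rivets of each block are visible: (148,138)/(215,143), (134,283)/(203,287) and (120,427)/(190,433). All three blocks touch the bar on their lines. A numeric check follows.

```bash
python3 - <<'E'
from h import *
a=env.read_camera("top")
h=cv2.cvtColor(a,cv2.COLOR_RGB2HSV); m=cv2.inRange(h,(0,0,95),(180,70,255)); m[:,:219]=0; m[:,250:]=0;m[:170]=0;m[250:]=0
cs,_=cv2.findContours(m,0,cv2.CHAIN_APPROX_NONE); L=[]
for c in cs:
    if len(c)>15:
        P=cast("top",c[:,0],0); L.append(P.mean(0)); print("line pt",P.mean(0).round(1),len(c))
q={"C":[(148,138),(215,143)],"B":[(134,283),(203,287)],"A":[(120,427),(190,433)]}
for k,x0 in(("C",(653.56,49.3)),("B",(572.96,48.3)),("A",(492.93,50.6))):
    P=cast("top",(np.array(q[k])+.5)/5-.5+[155,150],24); d=P[0]-P[1]; c=P.mean(0)
    print(k,c.round(1),"yaw",np.degrees(np.arctan2(d[1],d[0])).round(1),"off line",(c[0]-x0[0]-.0606*(c[1]-x0[1])).round(2))
first=cv2.imread("pics/top0.png")[:,:,::-1]
g0,g1=[cv2.cvtColor(np.ascontiguousarray(i),cv2.COLOR_RGB2GRAY).astype(np.float32) for i in(first,a)]
for n,(r0,r1,c0,c1) in {"bar end far":(152,180,165,186),"bar end near":(240,260,158,180)}.items():
    print(n,cv2.phaseCorrelate(g0[r0:r1,c0:c1],g1[r0:r1,c0:c1]))
E
```

```text
line pt [491.9  26. ] 41
line pt [571.9  22.9] 44
line pt [652.1  22.3] 49
C [659.1 130.6] yaw 86.5 off line 0.6
B [578.3 135.3] yaw 87.4 off line 0.05
A [498.5 140.1] yaw 85.8 off line 0.15
bar end far ((-0.08530240095705288, 0.03471571381659011), 0.914227527545558)
bar end near ((0.4037536610624439, 0.12270638283954582), 0.8345321973164876)
```

```bash
python3 -c "
from plant import env
print(env.close_job())"
```

```text
the job is handed in; nothing more can be done
None
```

All three orange blocks are against the stop bar, each within about 0.6 mm of its own line and about 1° of square; no backward shift of the bar was measurable, and the job was handed in at about 36 s.

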